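Snap the four rim sections of a parts-box lid shut

TASK

Shut the parts box so that no sawdust gets in: with the fingertips, press down each of the four raised rim sections of its lid until it snaps under the lip and stays down flush. Press firmly but gently, do not lift, tip or shove the box, and leave the bolt, the nut and the stud beside it where they are.

Things in the scene. Friction and masses are not known exactly. Their poses are not given: they have to be found in the camera images.
- box: the parts box: dark plastic, 124 x 164 mm over its walls (box x by box y), 62 mm high, about 1.3 kg, standing loose on the bench. Origin at the centre of its underside, z up, box x the short way. On it lies a light grey lid: its middle panel and corners are already seated; the rim between the corners is four separate sections, one on each side, all raised.
- panel (a point): centre of the top of the lid's seated middle panel (68 x 108 mm), 66 mm above the bench. From each edge of it a rim section, a stiff plate 4 mm thick, folds up; it reaches 34.5 mm out from the fold, 6.5 mm past the wall's outer face. Under its outer edge hangs a springy hook 11 mm deep that snaps under the lip on the wall. Level, its top is flush with the panel.
- rim_front (a joint): fold angle (rad) of the front section, on the box's -x side: 0 level, positive raised. Starts at 0.4 to 0.75. Pressed, it moves easily (under 2 N) to 0.17, where hook meets lip; then the push must grow to about 9 N at its ridged pad (more nearer the fold), and near 0.11 it snaps down. Shut and let go it rests at about 0.04; let go before the snap it springs back to 0.15 or more.
- rim_back (a joint): fold angle (rad) of the back section, on the box's +x side: 0 level, positive raised. Starts at 0.4 to 0.75. Pressed, it moves easily (under 2 N) to 0.17, where hook meets lip; then the push must grow to about 9 N at its ridged pad (more nearer the fold), and near 0.11 it snaps down. Shut and let go it rests at about 0.04; let go before the snap it springs back to 0.15 or more.
- rim_left (a joint): fold angle (rad) of the left section, on the box's +y side: 0 level, positive raised. Starts at 0.4 to 0.75. Pressed, it moves easily (under 2 N) to 0.17, where hook meets lip; then the push must grow to about 9 N at its ridged pad (more nearer the fold), and near 0.11 it snaps down. Shut and let go it rests at about 0.04; let go before the snap it springs back to 0.15 or more.
- rim_right (a joint): fold angle (rad) of the right section, on the box's -y side: 0 level, positive raised. Starts at 0.4 to 0.75. Pressed, it moves easily (under 2 N) to 0.17, where hook meets lip; then the push must grow to about 9 N at its ridged pad (more nearer the fold), and near 0.11 it snaps down. Shut and let go it rests at about 0.04; let go before the snap it springs back to 0.15 or more.
- press_front (a point): middle of the ridged thumb pad on top of the front rim section, 22 mm out from its fold, midway along it; it swings with the section. Level, it is 66 mm above the bench and 56 mm from the box's centre towards -x. Its x axis points away from the fold, its z axis out of the top face.
- press_back (a point): middle of the ridged thumb pad on top of the back rim section, 22 mm out from its fold, midway along it; it swings with the section. Level, it is 66 mm above the bench and 56 mm from the box's centre towards +x. Its x axis points away from the fold, its z axis out of the top face.
- press_left (a point): middle of the ridged thumb pad on top of the left rim section, 22 mm out from its fold, midway along it; it swings with the section. Level, it is 66 mm above the bench and 76 mm from the box's centre towards +y. Its x axis points away from the fold, its z axis out of the top face.
- press_right (a point): middle of the ridged thumb pad on top of the right rim section, 22 mm out from its fold, midway along it; it swings with the section. Level, it is 66 mm above the bench and 76 mm from the box's centre towards -y. Its x axis points away from the fold, its z axis out of the top face.
- bolt: loose steel hex bolt lying on the bench beside the box's right side, 27 x 98 x 24 mm; a bystander. Origin at the middle of its underside.
- nut: loose steel hex nut, 36 x 41 x 19 mm, on the bench off the box's left side; a bystander. Origin at the centre of its underside.
- stud: loose steel stud with a round head, 42 mm wide and 69 mm high, upright on the bench off the box's left side, beyond the nut; a bystander. Origin at the centre of its foot.

How it is judged:
By the outcome, as a careful person would: the job done as asked, in the order asked, and still so for the second after the job is handed in, with the robot touching nothing.
It also fails if it takes over 45 s, if anything falls off the work surface, if the arm or the gripper's body presses on something with over 40 N, if the wrist force passes 120 N, or if a joint passes its speed limit or range.

ROBOT

A 6-joint arm with a two-finger parallel gripper is mounted at the origin on a cart in front of the work surface, level with it; the furniture and walls round the work are solid. World frame = base frame: x ahead of the robot, y to its left, z up, the work surface at z = 0. Lengths are in m, angles in rad, forces in N, time in s.
With the tool pointing down it reaches from about 0.35 to 0.975 m from the base axis. Payload 4.9 kg.
Tool frame: the origin (TCP) lies at the very end of the fingers, on their centre line; the grasp point (between the pads) lies 19 mm behind it; z points along the fingers, y is the line along which they close (so a half turn about z gives the same grasp; the last joint's range is limited). The gripper opens to 85 mm and grips with 20 to 120 N. Pads are 22 mm wide; open, the fingers measure 114 mm over their backs; the gripper's body (76 mm by 85 mm) begins 54 mm behind the grasp point. The pads swing forward as they close: fully open they stand 13 mm farther back than shut.
Start: joints at [-1.288, 0.053, 1.613, -0, 1.476, -0.119], TCP at [0.244, -0.575, 0.231] pointing down, gripper open.
Joint ranges: [-3.01, 3.01], [-1.01, 2.22], [0.06, 2.58], [-1.02, 4.17], [0.09, 2.62], [-3.14, 3.14]. Speed limits (rad/s): [2.57, 2.57, 3.14, 3.14, 3.14, 3.14].

INTERFACE

Orientations are given as a rotation vector (axis times angle).
In Python, from station import get_obs, get_image, finish_job gives the robot as it stands. The module is installed in compiled form; this text tells all that it offers.
- The arm moves only by the tool carry_out, never from a script. Its argument "rows" is a list of rows, each a list of 7 numbers: the turn, a rotation vector about the tool's x, y, z as a fraction of full scale, then the shift along the tool's x, y, z as a fraction of full scale, then the closure, from -1 (fully open) to 1 (shut). A call has 1 to 5 rows; each row is the pose to reach, as a shift and turn from the pose commanded when the call began, along the tool's axes at that moment, turning the shorter way round; what a row does not reach only later rows make up. Full scale, the value 1, is 300 mm for a shift and pi rad for a turn. A row lasts 1/10 s, in which the tool goes at most 50 mm and 8.59 degrees, less where a joint would pass 70% of its speed; a pose out of reach is approached as far as the arm can. A call with a number of a shift or a turn outside -1 to 1 is refused whole. A call with a gripper value outside its range is refused whole. The fingers move at their own pace and stop on an object; "force" is the grip in N (left out, the last holds). Time passes only in rows, so rows that repeat a pose let the fingers close. It gives the time, the measured TCP pose, the force, the opening and the grip force at its end, in the units of the state.
- get_obs(): the state, without advancing time (a new reading comes with each control period).
- get_image(name): name is "side" or "top" or "wrist"; returns a dict with "img" (480x640x3 uint8, blue, green, red), "mtx" (3x3 intrinsics, pixels), "R" (3x3) and "t" (3): a world point X has camera coordinates R X + t. Camera axes: x right, y down, z forward; pixel columns grow to the right and rows downward; lengths in m; the calibration is good to about 2 mm. A picture is of the moment at which its call begins. There is no depth.
- finish_job(): hands the job in; it is judged then, once.
The state is a dict: "t": time; "q": joint angles; "dq": joint speeds; "effort": joint torques, N m; "tool_pos": TCP position; "tool_rot": TCP orientation; "contact_force": force on the tool from outside, world axes, zero at the start; "wrist_torque": the same for the moment, N m; "opening": finger opening in m; "grip_force": force on a finger pad.
Only numpy, scipy, OpenCV 4.12 (cv2) and the standard library are available. Lean on these libraries where they do the work, as an engineer would, in place of code of your own. Each camera call takes 0.05 s, during which the arm holds its last target. There are 200 camera calls.

## Working session

There is one attempt and no reset: what is moved stays moved. The work goes in short steps, Python scripts to look and compute and a tool call to move; the robot and the scene stay as the last step left them, time stands still between calls to the robot, and variables do not carry over. Pictures are saved under pics/ and viewed, at most 10 in all, crops included, and the job is handed in when it is done.

Besides the shell and the picture viewer there is one more tool, called as name(argument=value, ...) on one line, values as JSON. carry_out: Moves the arm, as the interface text tells. Shift numbers are shares of 300 mm and turn numbers shares of pi rad, none past 1 either way. Its arguments: {"type":"object","properties":{"rows":{"type":"array"},"force":{"type":"number"}},"required":["rows"]}

```bash
mkdir -p pics; python3 - <<'E'
from station import *
import cv2
for n in("top","side"):
    d=get_image(n);cv2.imwrite(f"pics/{n}0.png",d["img"]);print(n,d["mtx"].tolist(),d["R"].round(4).tolist(),d["t"].round(4).tolist())
o=get_obs();print(o)
E
```

```text
top [[436.36936756571737, 0.0, 326.7978464103798], [0.0, 436.36936756571737, 239.0207910286147], [0.0, 0.0, 1.0]] [[-0.0197, -0.9998, -0.0026], [-0.9959, 0.0198, -0.0887], [0.0887, 0.0009, -0.9961]] [0.0931, 0.4766, 0.8654]
side [[596.0707959091387, 0.0, 315.59272927352544], [0.0, 596.0707959091387, 245.5745871831338], [0.0, 0.0, 1.0]] [[-0.943, -0.3326, -0.0131], [-0.1626, 0.4948, -0.8536], [0.2904, -0.8028, -0.5207]] [0.4785, 0.1027, 0.8368]
{'t': 0.1, 'q': array([-1.28798989e+00,  5.33091035e-02,  1.61415944e+00, -1.72562430e-06,
        1.47598950e+00, -1.18996003e-01]), 'dq': array([-0.00049285, -0.0002584 , -0.0035954 , -0.00099736, -0.0008064 ,
        0.00114091]), 'effort': array([ 3.98727625e-04, -3.94900596e+01, -3.71364856e+01, -2.57010959e-05,
        3.89219524e-03, -1.31376203e-05]), 'tool_pos': array([ 0.24426799, -0.57467914,  0.23017299]), 'tool_rot': array([-3.07658455e+00, -6.26541966e-01,  2.42272489e-04]), 'contact_force': array([ 0.08367424, -0.67083617, -0.1521109 ]), 'wrist_torque': array([ 0.01068515,  0.01403651, -0.00228932]), 'grip_force': 0.0, 'opening': 0.0855713630026699}
```

View pics/top0.png

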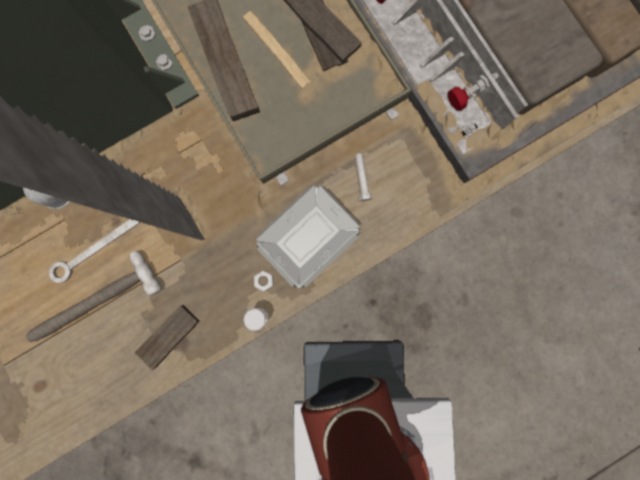

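View pics/side0.png

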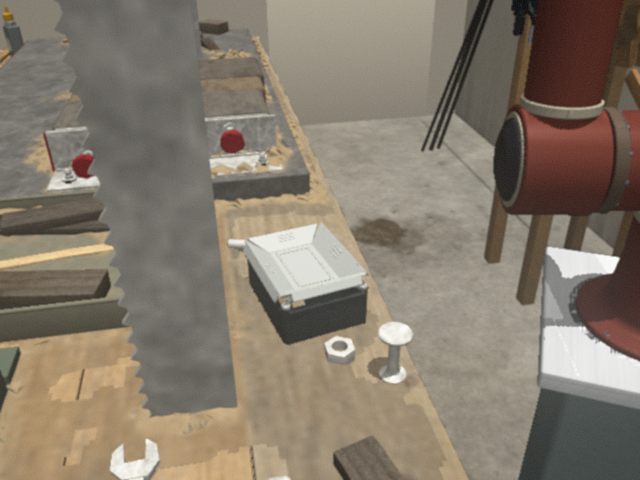

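The top view shows the box at about (308,237), the bolt at (363,177), the nut at (263,281) and the stud at (255,319). A saw blade stands to the left, with its tip near (200,237). I'll enlarge the box in both views.

```bash
python3 - <<'E'
import cv2
a=cv2.imread("pics/top0.png")[170:340,210:400];cv2.imwrite("pics/c1.png",cv2.resize(a,None,fx=4,fy=3.5294*4/3.5294 if 0 else 3.5,interpolation=cv2.INTER_CUBIC))
a=cv2.imread("pics/side0.png")[215:395,225:425];cv2.imwrite("pics/c2.png",cv2.resize(a,None,fx=4,fy=3.3333333,interpolation=cv2.INTER_CUBIC))
E
```

```text
(no output)
```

View pics/c1.png

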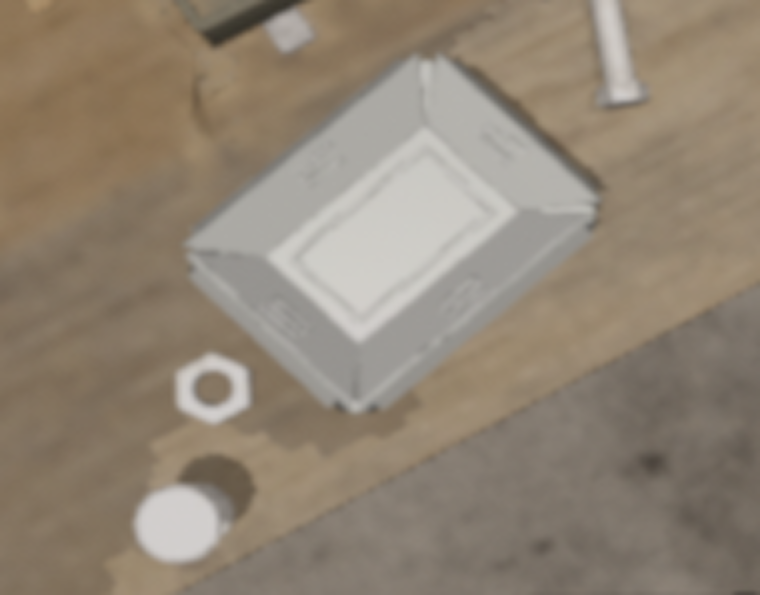

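View pics/c2.png

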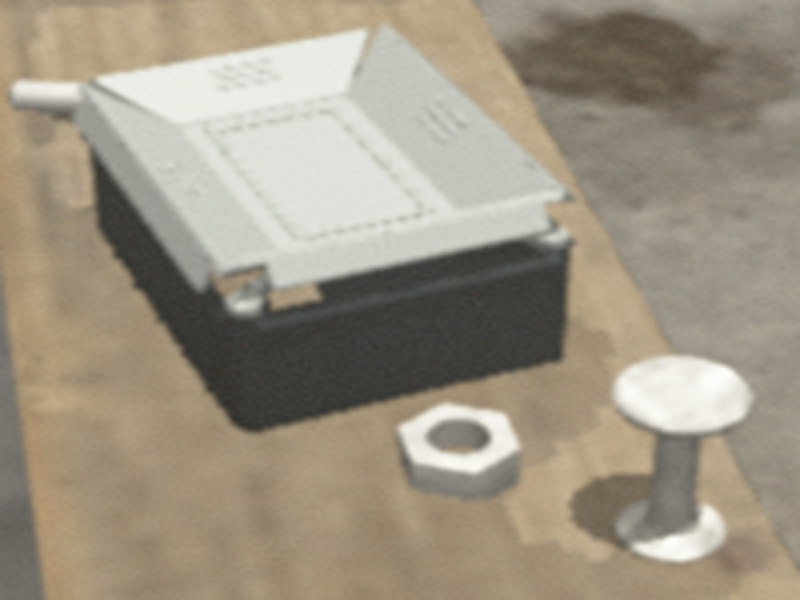

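The crops show the panel corners in c1 at (428,128), (520,210), (358,342) and (270,257). All four sections are raised. The nut is at about (213,388) and the bolt's near end at (620,95).

```bash
cat >h.py <<'E'
import numpy as np, cv2
from scipy.spatial.transform import Rotation as Rn
from station import *
def ray(d,u,v,z):
    r=d["R"].T@np.linalg.solve(d["mtx"],[u,v,1.]);c=-d["R"].T@d["t"];return c+r*(z-c[2])/r[2]
def proj(d,X):
    p=d["mtx"]@(d["R"]@np.asarray(X)+d["t"]);return p[:2]/p[2]
E
python3 - <<'E'
from h import *
d=get_image("top");s=get_image("side")
P=np.array([ray(d,210+u/4,170+v/3.5,.066) for u,v in[(428,128),(520,210),(358,342),(270,257)]])
S=np.array([ray(s,225+u/4,215+v/3.3333,.066) for u,v in[(185,122),(343,97),(455,210),(285,250)]])
for Q in(P,S):
    print(Q.round(4)[:,:2].tolist(),Q.mean(0).round(4),[np.linalg.norm(Q[i]-Q[i-1]).round(4) for i in range(4)])
    # long-edge directions
    for a,b in((0,3),(1,2)): e=Q[b]-Q[a];print(np.degrees(np.arctan2(e[1],e[0])).round(1))
for n,u,v,z in(("nut",213,388,.019),("stud",178,525,.069),("bolthead",620,95,.012),("farbolt",600,0,.01)):print(n,ray(d,210+u/4,170+v/3.5,z).round(3))
print("bolttip",ray(d,360,153,.01).round(3))
# corner of saw tip
print(ray(d,202,238,0).round(3),ray(d,202,238,.3).round(3), ray(s,150,415,0).round(3),ray(s,235,405,0).round(3))
o=get_obs();print(Rn.from_rotvec(o["tool_rot"]).as_matrix().round(4).tolist())
E
```

```text
[[0.538, 0.1014], [0.4914, 0.0578], [0.4202, 0.1371], [0.4677, 0.1789]] [0.4793 0.1188 0.066 ] [np.float64(0.1046), np.float64(0.0639), np.float64(0.1066), np.float64(0.0633)]
132.2
131.9
[[0.5398, 0.1017], [0.4918, 0.0635], [0.4249, 0.1358], [0.4701, 0.1805]] [0.4817 0.1204 0.066 ] [np.float64(0.1052), np.float64(0.0614), np.float64(0.0985), np.float64(0.0636)]
131.5
132.8
nut [0.396 0.214 0.019]
stud [0.323 0.223 0.069]
bolthead [0.565 0.003 0.012]
farbolt [0.623 0.012 0.01 ]
bolttip [0.659 0.011 0.01 ]
[0.488 0.344 0.   ] [0.458 0.257 0.3  ] [0.578 0.383 0.   ] [0.49  0.337 0.   ]
[[0.9204, 0.3911, -0.0004], [0.3911, -0.9204, 0.0013], [0.0001, -0.0013, -1.0]]
```

```bash
cat >>h.py <<'E'
C=np.array([.480,.119]);YAW=np.radians(42)
def world(bx,by): c,s=np.cos(YAW),np.sin(YAW);return C+np.array([c*bx-s*by,s*bx+c*by])
def box(p): c,s=np.cos(YAW),np.sin(YAW);d=np.asarray(p)[:2]-C;return np.array([c*d[0]+s*d[1],-s*d[0]+c*d[1]])
def go(bx,by,z):
    o=get_obs();R=Rn.from_rotvec(o["tool_rot"])
    T=Rn.from_matrix(np.array([[np.cos(YAW),np.sin(YAW),0],[np.sin(YAW),-np.cos(YAW),0],[0,0,-1]]))
    p=np.r_[world(bx,by),z];d=R.inv().apply(p-o["tool_pos"])
    print("t",o["t"],"turn",((R.inv()*T).as_rotvec()/np.pi).round(4),"shift",(d/.3).round(4),"mm",(d*1000).round(1),"F",o["contact_force"].round(2))
E
python3 -c "
from h import *
go(0,0,.23)"
```

```text
t 0.2 turn [-4.000e-04 -1.000e-04 -1.054e-01] shift [ 1.6276 -1.8213  0.0043] mm [ 488.3 -546.4    1.3] F [ 0.1   0.15 -0.1 ]
```

carry_out(rows=[[0,0,0,0.54,-0.607,0,1],[0,0,0,0.54,-0.607,0,1],[0,0,0,0.54,-0.607,0,1],[0,0,0,0.54,-0.607,0,1],[0,0,0,0.54,-0.607,0,1]])

```text
t: 0.7
tool_pos: [0.3226, -0.342, 0.231]
tool_rot: [-3.078, -0.627, -0.0]
contact_force: [0.6, 0.3, 0.0]
opening: 0.0125
grip_force: 0.0
```

carry_out(rows=[[0,0,0,0.54,-0.607,0,1],[0,0,0,0.54,-0.607,0,1],[0,0,0,0.54,-0.607,0,1],[0,0,0,0.54,-0.607,0,1],[0,0,0,0.54,-0.607,0,1]])

```text
t: 1.2
tool_pos: [0.4003, -0.1111, 0.2314]
tool_rot: [3.078, 0.627, 0.001]
contact_force: [0.8, -0.1, 0.3]
opening: -0.0001
grip_force: 0.0
```

```bash
python3 -c "
from h import *
go(0,0,.23)"
```

```text
t 1.2 turn [ 0.0002 -0.0002 -0.1053] shift [ 0.5446 -0.6017  0.0047] mm [ 163.4 -180.5    1.4] F [ 0.78 -0.1   0.28]
```

carry_out(rows=[[0,0,-0.105,0.54,-0.6,0,1],[0,0,-0.105,0.54,-0.6,0,1],[0,0,-0.105,0.54,-0.6,0,1],[0,0,-0.105,0.54,-0.6,0,1],[0,0,-0.105,0.54,-0.6,0,1]])

```text
t: 1.7
tool_pos: [0.479, 0.1183, 0.2313]
tool_rot: [2.933, 1.126, 0.001]
contact_force: [-0.1, -0.9, 0.3]
opening: -0.0001
grip_force: 0.0
```

carry_out(rows=[[0,0,0,0,0,0,1],[0,0,0,0,0,0,1]])

```text
t: 1.9
tool_pos: [0.4787, 0.1164, 0.2309]
tool_rot: [2.932, 1.127, -0.002]
contact_force: [-0.3, -0.4, 0.0]
opening: 0.0001
grip_force: 0.0
```

```bash
python3 -c "
from h import *
d=get_image('wrist');cv2.imwrite('pics/w1.png',d['img'])
for b in((34,54),(34,-54),(-34,-54),(-34,54)):print(b,proj(d,np.r_[world(b[0]/1e3,b[1]/1e3),.066]).round(0))
go(0,0,.23)"
```

```text
(34, 54) [258. 180.]
(34, -54) [378. 180.]
(-34, -54) [374. 252.]
(-34, 54) [262. 252.]
t 1.95 turn [-0.      0.0003 -0.0003] shift [ 0.0112 -0.0055  0.0032] mm [ 3.4 -1.6  1. ] F [-0.34 -0.19 -0.29]
```

View pics/w1.png

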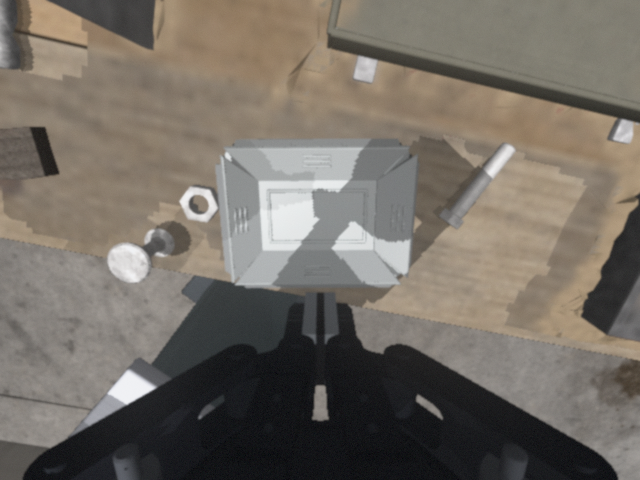

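The wrist view puts the panel corners at (259,181), (377,181), (374,252) and (263,251). That is within 1–2 px of my predicted pose, so I'll press the back section first.

carry_out(rows=[[0,0,0,0.181,-0.005,0.14,1],[0,0,0,0.181,-0.005,0.28,1],[0,0,0,0.181,-0.005,0.4,1],[0,0,0,0.181,-0.005,0.42,1],[0,0,0,0.181,-0.005,0.42,1]])

```text
t: 2.45
tool_pos: [0.5173, 0.1517, 0.1043]
tool_rot: [-2.934, -1.121, 0.005]
contact_force: [0.3, -0.3, 0.5]
opening: -0.0001
grip_force: 0.0
```

```bash
python3 -c "
from h import *
go(.051,0,.07)"
```

```text
t 2.45 turn [-0.0005  0.0008 -0.0011] shift [ 0.005  -0.002   0.1145] mm [ 1.5 -0.6 34.3] F [ 0.26 -0.35  0.54]
```

Descend to z≈0.074 in small rows.

carry_out(rows=[[0,0,0,0.005,-0.002,0.02,1],[0,0,0,0.005,-0.002,0.04,1],[0,0,0,0.005,-0.002,0.06,1],[0,0,0,0.005,-0.002,0.08,1],[0,0,0,0.005,-0.002,0.1,1]])

```text
t: 2.95
tool_pos: [0.5194, 0.1546, 0.0754]
tool_rot: [2.933, 1.124, 0.002]
contact_force: [0.9, -0.6, 0.7]
opening: -0.0
grip_force: 0.6
```

carry_out(rows=[[0,0,0,0,0,0.003,1],[0,0,0,0,0,0.006,1]])

```text
t: 3.15
tool_pos: [0.5189, 0.1546, 0.0734]
tool_rot: [-2.933, -1.124, 0.001]
contact_force: [-0.7, 0.6, 1.7]
opening: 0.0
grip_force: 0.5
```

carry_out(rows=[[0,0,0,0,0,0.003,1],[0,0,0,0,0,0.006,1]])

```text
t: 3.35
tool_pos: [0.5193, 0.1548, 0.072]
tool_rot: [-2.934, -1.124, -0.001]
contact_force: [-0.4, 1.8, 1.8]
opening: 0.0006
grip_force: 0.6
```

carry_out(rows=[[0,0,0,0,0,0.003,1],[0,0,0,0,0,0.006,1]])

```text
t: 3.55
tool_pos: [0.5194, 0.1547, 0.0702]
tool_rot: [2.934, 1.124, 0.002]
contact_force: [-0.1, 1.3, 1.5]
opening: 0.0002
grip_force: 0.7
```

carry_out(rows=[[0,0,0,0,0,0.003,1],[0,0,0,0,0,0.003,1]])

```text
t: 3.75
tool_pos: [0.5195, 0.1547, 0.0699]
tool_rot: [2.934, 1.124, 0.001]
contact_force: [-1.1, 1.0, 4.5]
opening: -0.0002
grip_force: 2.4
```

carry_out(rows=[[0,0,0,0,0,0.003,1],[0,0,0,0,0,0.003,1]])

```text
t: 3.95
tool_pos: [0.5196, 0.1548, 0.0694]
tool_rot: [-2.934, -1.124, -0.002]
contact_force: [-2.0, 1.5, 6.9]
opening: -0.0001
grip_force: 3.4
```

carry_out(rows=[[0,0,0,0,0,0.003,1],[0,0,0,0,0,0.003,1]])

```text
t: 4.15
tool_pos: [0.5198, 0.1549, 0.0689]
tool_rot: [-2.934, -1.124, -0.002]
contact_force: [-0.8, 1.2, 8.1]
opening: 0.0001
grip_force: 4.1
```

carry_out(rows=[[0,0,0,0,0,0.003,1],[0,0,0,0,0,0.003,1]])

```text
t: 4.35
tool_pos: [0.5193, 0.1545, 0.0665]
tool_rot: [2.933, 1.124, 0.001]
contact_force: [0.4, 0.1, 1.7]
opening: 0.0005
grip_force: 0.9
```

carry_out(rows=[[0,0,0,0,0,0.003,1],[0,0,0,0,0,0.003,1]])

```text
t: 4.55
tool_pos: [0.5194, 0.1546, 0.066]
tool_rot: [2.934, 1.124, 0.001]
contact_force: [0.1, 1.0, 5.5]
opening: 0.0002
grip_force: 2.5
```

The back section snapped: force went 8.1 → 1.7 N, then rose against the stop at z=0.066. Next, lift and go over to the front.

carry_out(rows=[[0,0,0,0,0,-0.08,1],[0,0,0,0,0,-0.16,1],[0,0,0,-0.17,0,-0.16,1],[0,0,0,-0.338,0,-0.16,1],[0,0,0,-0.338,0,-0.16,1]])

```text
t: 5.05
tool_pos: [0.4379, 0.0847, 0.11]
tool_rot: [-2.934, -1.12, 0.011]
contact_force: [0.0, 0.8, -1.2]
opening: -0.0
grip_force: 0.0
```

```bash
python3 -c "
from h import *
go(-.051,0,.074)"
```

```text
t 5.05 turn [-0.0011  0.0019 -0.0012] shift [0.0117 0.0094 0.12  ] mm [ 3.5  2.8 36. ] F [ 0.03  0.76 -1.24]
```

carry_out(rows=[[0,0,0,0,0,0.02,1],[0,0,0,0,0,0.04,1]])

```text
t: 5.25
tool_pos: [0.4443, 0.087, 0.1013]
tool_rot: [2.933, 1.124, 0.002]
contact_force: [0.1, 0.7, -0.0]
opening: 0.0002
grip_force: 0.0
```

```bash
python3 -c "
from h import *
go(-.051,0,.072)"
```

```text
t 5.25 turn [ 0.0002 -0.0003 -0.0004] shift [-0.0103  0.0002  0.0977] mm [-3.1  0.1 29.3] F [ 0.07  0.73 -0.01]
```

carry_out(rows=[[0,0,0,-0.01,0,0.02,1],[0,0,0,-0.01,0,0.04,1],[0,0,0,-0.01,0,0.06,1],[0,0,0,-0.01,0,0.08,1],[0,0,0,-0.01,0,0.096,1]])

```text
t: 5.75
tool_pos: [0.4414, 0.0849, 0.0721]
tool_rot: [-2.934, -1.124, 0.0]
contact_force: [-0.5, -0.8, 1.6]
opening: -0.0005
grip_force: 0.6
```

carry_out(rows=[[0,0,0,0,0,0.004,1],[0,0,0,0,0,0.004,1]])

```text
t: 5.95
tool_pos: [0.4413, 0.0849, 0.0712]
tool_rot: [-2.933, -1.124, 0.0]
contact_force: [-0.1, 1.1, 0.2]
opening: -0.0001
grip_force: 0.1
```

carry_out(rows=[[0,0,0,0,0,0.003,1],[0,0,0,0,0,0.003,1]])

```text
t: 6.15
tool_pos: [0.4414, 0.0849, 0.0707]
tool_rot: [-2.934, -1.124, -0.001]
contact_force: [-0.8, -0.7, 0.8]
opening: 0.0004
grip_force: 0.4
```

carry_out(rows=[[0,0,0,0,0,0.003,1],[0,0,0,0,0,0.003,1]])

```text
t: 6.35
tool_pos: [0.4415, 0.0848, 0.0704]
tool_rot: [2.934, 1.124, 0.0]
contact_force: [-2.1, -0.4, 3.9]
opening: 0.0005
grip_force: 2.3
```

carry_out(rows=[[0,0,0,0,0,0.003,1],[0,0,0,0,0,0.006,1]])

```text
t: 6.55
tool_pos: [0.4414, 0.0846, 0.0691]
tool_rot: [2.933, 1.124, -0.002]
contact_force: [-6.2, -1.2, 11.4]
opening: -0.0001
grip_force: 5.6
```

carry_out(rows=[[0,0,0,0,0,0.003,1],[0,0,0,0,0,0.003,1]])

```text
t: 6.75
tool_pos: [0.4416, 0.0848, 0.067]
tool_rot: [2.934, 1.124, 0.001]
contact_force: [0.3, -0.2, 1.0]
opening: 0.0001
grip_force: 0.6
```

carry_out(rows=[[0,0,0,0,0,0.003,1],[0,0,0,0,0,0.003,1]])

```text
t: 6.95
tool_pos: [0.4415, 0.0847, 0.066]
tool_rot: [2.933, 1.124, 0.0]
contact_force: [0.5, -1.3, 1.8]
opening: -0.0001
grip_force: 0.8
```

The front section snapped too (11.4 → 1.0 N). Now to the left section.

carry_out(rows=[[0,0,0,0,0,-0.08,1],[0,0,0,0,0,-0.16,1],[0,0,0,0.085,-0.117,-0.16,1],[0,0,0,0.17,-0.233,-0.16,1],[0,0,0,0.17,-0.233,-0.16,1]])

```text
t: 7.45
tool_pos: [0.4318, 0.1744, 0.114]
tool_rot: [-2.929, -1.13, -0.001]
contact_force: [-0.1, 0.1, -0.5]
opening: -0.0001
grip_force: 0.0
```

carry_out(rows=[[0,0,0,0,0,0.02,1],[0,0,0,0,0,0.04,1]])

```text
t: 7.65
tool_pos: [0.4324, 0.1703, 0.1012]
tool_rot: [2.934, 1.123, -0.001]
contact_force: [0.2, -0.6, -0.8]
opening: 0.0005
grip_force: 0.0
```

```bash
python3 -c "
from h import *
go(0,.07,.072)"
```

```text
t 7.65 turn [-0.      0.0002 -0.0006] shift [ 0.0035 -0.      0.0972] mm [ 1.  -0.  29.2] F [ 0.2  -0.63 -0.76]
```

carry_out(rows=[[0,0,0,0.003,0,0.02,1],[0,0,0,0.003,0,0.04,1],[0,0,0,0.003,0,0.06,1],[0,0,0,0.003,0,0.08,1],[0,0,0,0.003,0,0.096,1]])

```text
t: 8.15
tool_pos: [0.4333, 0.1714, 0.0728]
tool_rot: [-2.934, -1.123, 0.0]
contact_force: [-0.8, 0.8, 1.8]
opening: -0.0001
grip_force: 0.7
```

carry_out(rows=[[0,0,0,0,0,0.004,1],[0,0,0,0,0,0.004,1]])

```text
t: 8.35
tool_pos: [0.4332, 0.1715, 0.0718]
tool_rot: [2.934, 1.124, -0.001]
contact_force: [0.2, 0.1, 1.4]
opening: 0.0
grip_force: 0.1
```

carry_out(rows=[[0,0,0,0,0,0.003,1],[0,0,0,0,0,0.003,1]])

```text
t: 8.55
tool_pos: [0.4333, 0.1716, 0.0713]
tool_rot: [2.934, 1.124, 0.0]
contact_force: [0.1, 0.6, 0.3]
opening: -0.0003
grip_force: 0.3
```

carry_out(rows=[[0,0,0,0,0,0.003,1],[0,0,0,0,0,0.003,1]])

```text
t: 8.75
tool_pos: [0.4334, 0.1717, 0.0704]
tool_rot: [-2.934, -1.124, -0.001]
contact_force: [-1.3, 1.0, 1.6]
opening: -0.0002
grip_force: 0.6
```

carry_out(rows=[[0,0,0,0,0,0.003,1],[0,0,0,0,0,0.003,1]])

```text
t: 8.95
tool_pos: [0.4334, 0.1716, 0.0695]
tool_rot: [-2.934, -1.124, -0.001]
contact_force: [0.0, 1.4, 1.4]
opening: 0.0003
grip_force: 0.9
```

carry_out(rows=[[0,0,0,0,0,0.003,1],[0,0,0,0,0,0.006,1]])

```text
t: 9.15
tool_pos: [0.4335, 0.1718, 0.0689]
tool_rot: [-2.933, -1.124, 0.0]
contact_force: [-5.6, 0.5, 12.7]
opening: 0.0002
grip_force: 5.7
```

carry_out(rows=[[0,0,0,0,0,0.003,1],[0,0,0,0,0,0.003,1]])

```text
t: 9.35
tool_pos: [0.4333, 0.172, 0.0682]
tool_rot: [-2.933, -1.124, 0.001]
contact_force: [-5.5, 0.2, 12.8]
opening: 0.0
grip_force: 5.6
```

carry_out(rows=[[0,0,0,0,0,0.003,1],[0,0,0,0,0,0.003,1]])

```text
t: 9.55
tool_pos: [0.4338, 0.1717, 0.066]
tool_rot: [2.934, 1.124, 0.002]
contact_force: [0.6, 1.7, 3.2]
opening: -0.0003
grip_force: 1.9
```

carry_out(rows=[[0,0,0,0,0,0.002,1],[0,0,0,0,0,0.002,1]])

```text
t: 9.75
tool_pos: [0.4338, 0.1717, 0.066]
tool_rot: [-2.934, -1.124, -0.001]
contact_force: [-0.3, 0.9, 6.5]
opening: -0.0001
grip_force: 3.4
```

The left section snapped. Now the right one, pressing 2 mm further out.

carry_out(rows=[[0,0,0,0,0,-0.08,1],[0,0,0,0,0,-0.16,1],[0,0,0,0,0.15,-0.16,1],[0,0,0,0,0.31,-0.16,1],[0,0,0,0,0.473,-0.16,1]])

```text
t: 10.25
tool_pos: [0.5285, 0.0647, 0.1127]
tool_rot: [2.933, 1.125, -0.001]
contact_force: [0.8, 1.0, 1.7]
opening: -0.0001
grip_force: 0.0
```

carry_out(rows=[[0,0,0,0,0,0,1],[0,0,0,0,0,0.02,1],[0,0,0,0,0,0.04,1]])

```text
t: 10.55
tool_pos: [0.527, 0.0663, 0.0998]
tool_rot: [-2.933, -1.124, 0.002]
contact_force: [-0.6, -0.5, 0.1]
opening: -0.0001
grip_force: 0.0
```

```bash
python3 -c "
from h import *
go(0,-.072,.072)"
```

```text
t 10.55 turn [-0.0004  0.0004 -0.0003] shift [0.0012 0.0048 0.0926] mm [ 0.4  1.4 27.8] F [-0.55 -0.49  0.06]
```

carry_out(rows=[[0,0,0,0.001,0.005,0.02,1],[0,0,0,0.001,0.005,0.04,1],[0,0,0,0.001,0.005,0.06,1],[0,0,0,0.001,0.005,0.078,1],[0,0,0,0.001,0.005,0.092,1]])

```text
t: 11.05
tool_pos: [0.5293, 0.0651, 0.0732]
tool_rot: [2.933, 1.124, 0.0]
contact_force: [0.7, -0.4, 1.3]
opening: 0.0
grip_force: 0.6
```

carry_out(rows=[[0,0,0,0,0,0.004,1],[0,0,0,0,0,0.004,1]])

```text
t: 11.25
tool_pos: [0.5292, 0.065, 0.0722]
tool_rot: [-2.934, -1.124, 0.0]
contact_force: [0.0, -0.7, 0.5]
opening: 0.0002
grip_force: 0.1
```

carry_out(rows=[[0,0,0,0,0,0.003,1],[0,0,0,0,0,0.003,1]])

```text
t: 11.45
tool_pos: [0.5294, 0.0649, 0.0716]
tool_rot: [2.934, 1.124, 0.0]
contact_force: [0.3, 0.0, 0.2]
opening: -0.0
grip_force: 0.2
```

carry_out(rows=[[0,0,0,0,0,0.003,1],[0,0,0,0,0,0.003,1]])

```text
t: 11.65
tool_pos: [0.5295, 0.0649, 0.0707]
tool_rot: [2.933, 1.124, 0.001]
contact_force: [0.4, -0.8, 0.8]
opening: 0.0001
grip_force: 0.4
```

carry_out(rows=[[0,0,0,0,0,0.003,1],[0,0,0,0,0,0.003,1]])

```text
t: 11.85
tool_pos: [0.5297, 0.0649, 0.0704]
tool_rot: [2.933, 1.124, 0.001]
contact_force: [-0.9, -0.3, 4.7]
opening: -0.0002
grip_force: 2.2
```

carry_out(rows=[[0,0,0,0,0,0.003,1],[0,0,0,0,0,0.006,1]])

```text
t: 12.05
tool_pos: [0.5299, 0.0646, 0.0692]
tool_rot: [2.932, 1.124, 0.001]
contact_force: [-2.4, -1.8, 9.1]
opening: 0.0002
grip_force: 4.7
```

carry_out(rows=[[0,0,0,0,0,0.003,1],[0,0,0,0,0,0.003,1]])

```text
t: 12.25
tool_pos: [0.5294, 0.0651, 0.0668]
tool_rot: [-2.934, -1.124, -0.001]
contact_force: [1.1, -0.8, 0.6]
opening: 0.0002
grip_force: 0.7
```

carry_out(rows=[[0,0,0,0,0,0.003,1],[0,0,0,0,0,0.003,1]])

```text
t: 12.45
tool_pos: [0.5295, 0.065, 0.0661]
tool_rot: [2.934, 1.124, 0.001]
contact_force: [1.1, -0.4, 1.6]
opening: -0.0001
grip_force: 1.2
```

All four have snapped, so I'll retreat up and back over the box centre and take a look.

carry_out(rows=[[0,0,0,0,0,-0.1,1],[0,0,0,0,0,-0.25,1],[0,0,0,-0.1,-0.1,-0.4,1],[0,0,0,-0.17,-0.24,-0.54,1],[0,0,0,-0.17,-0.24,-0.54,1]])

```text
t: 12.95
tool_pos: [0.4423, 0.0852, 0.2308]
tool_rot: [2.933, 1.124, 0.005]
contact_force: [0.8, 0.0, 1.3]
opening: -0.0001
grip_force: 0.0
```

carry_out(rows=[[0,0,0,0,0,0,1],[0,0,0,0,0,0,1]])

```text
t: 13.15
tool_pos: [0.4431, 0.0846, 0.2273]
tool_rot: [-2.933, -1.124, 0.0]
contact_force: [-0.2, 0.6, -0.6]
opening: 0.0001
grip_force: 0.0
```

```bash
python3 -c "
from h import *
w=get_image('wrist')['img'];s=get_image('side')['img']
a=cv2.resize(s[215:395,225:425],(400,360),interpolation=2)
cv2.imwrite('pics/f1.png',np.hstack([cv2.resize(w,(400,300))[:300],a[:300]]))
cv2.imwrite('pics/f2.png',cv2.resize(s[215:395,225:425],None,fx=4,fy=3.33333,interpolation=2))"
```

```text
(no output)
```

View pics/f2.png

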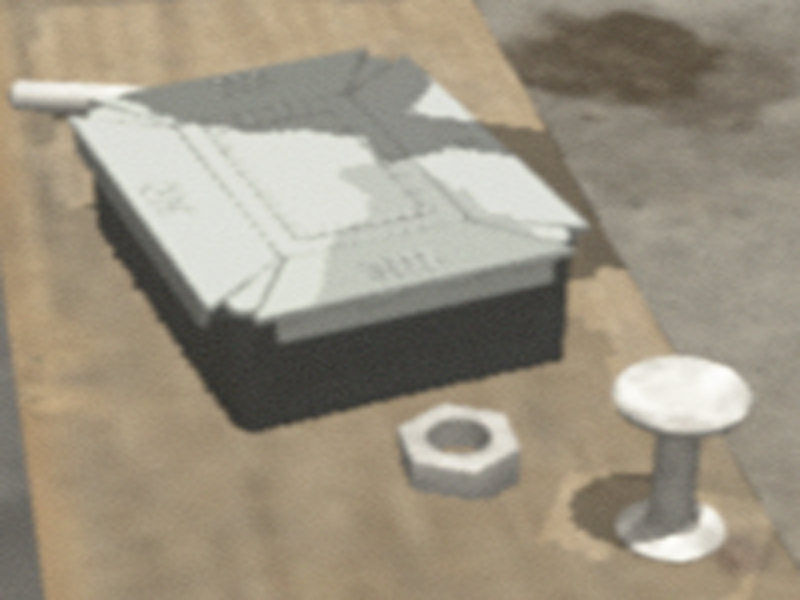

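View pics/f1.png

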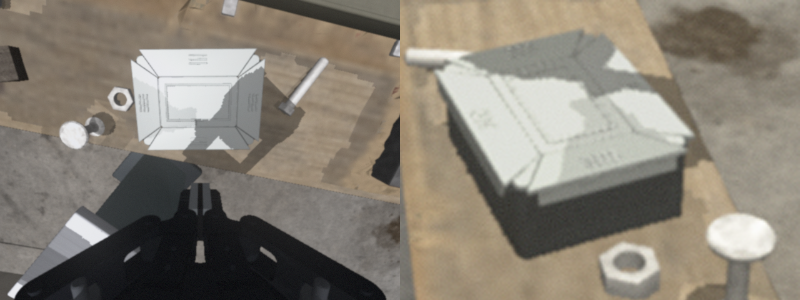

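The lid is level on all four sides. The box's bottom corners (250,430) and (563,357) are unmoved, and so are the nut, stud and bolt. Handing in.

```bash
python3 -c "
from station import *
print(finish_job())"
```

```text
the job is handed in; nothing more can be done
None
```

All four rim sections snapped down and the lid looks flush in the final pictures; the box, bolt, nut and stud show no visible movement, and the job was handed in at about 13 s.

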